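# Unlock the food cart's water filler with the T-key

## Task

Unlock the water filler on the food cart's counter: take the T-handled key out of its wooden stand, seat it upright in the hexagonal socket of the filler cap, and turn the cap a full quarter turn anticlockwise (seen from above) with it. Let go and leave the key standing in the cap; leave the wooden masher in its own stand.

Things in the scene. Friction and masses are not known exactly. Their poses are not given: they have to be found in the camera images.
- key: Loose steel T-key, 0.3 kg, flange on the rim of its round wooden stand (54 high); lifts straight out. Origin: tip of the shank, starts 16 mm over the counter; z up. Hex shank 38 mm long tapers from 44.6 across flats to 20 at the tip, corners at 0, 60, 120.. deg from x; flange 70 dia, 6 thick; neck 18 dia; T-bar 100 long (x), 16 wide (y), 18 high, its centre 95 over the tip.
- cap_socket (a point): Mouth centre of the hex socket in the filler cap, 58 mm over the counter, z up, turns with the cap; corners at 0, 60, 120.. deg from x. 44 mm across flats, tapering to 22 at its floor, 34 deep, so it centres the key; 5 deg play. Seated, the key's tip is on the floor. Cap: aluminium hexagon 75 across on a fixed round neck. The all-round fitting near it is a drain well, not used.
- cap (a joint): Turn of the filler cap in rad, positive anticlockwise seen from above; starts between 0 and 0.1 (locked), a quarter turn unlocks it, hard stop at 1.75 (100 degrees). Stiff (friction 0.25 N m), stays where it is left; no spring.
- masher: Wooden masher with a 44 mm ball knob on top instead of a bar, in a stand like the key's (84 mm across, 54 high). Origin: centre of its lower end, 16 mm over the counter; its top is 126 mm over the counter. Leave it there.
There are look-alikes about, which are no part of the job. Leave any orange look-alike of the key alone.

How it is judged:
By the outcome, as a careful person would: the job done as asked, in the order asked, and still so for the second after the job is handed in, with the robot touching nothing.
It also fails if it takes over 45 s, if anything falls off the work surface, if the arm or the gripper's body presses on something with over 40 N, if the wrist force passes 120 N, or if a joint passes its speed limit or range.

## Robot

A 6-joint arm with a two-finger parallel gripper is mounted at the origin on the work surface. World frame = base frame: x ahead of the robot, y to its left, z up, the work surface at z = 0. Lengths are in mm, angles in rad, forces in N, time in s.
With the tool pointing down it reaches from about 275 to 750 mm from the base axis. Payload 10.2 kg.
Tool frame: the origin (TCP) lies midway between the tips of the shut fingers; the grasp point (between the pads) lies 19 mm behind it (ctrl.pinch_z is the distance from the TCP to the grasp point, in mm); x points along the fingers, z is the direction in which the jaws open and shut, and the axes are right-handed (so a half turn about x gives the same grasp; the last joint's range is limited). The gripper opens to 85 mm and grips with 20 to 120 N. Pads are 22 mm wide; open, the fingers measure 114 mm over their backs; the gripper's body (76 mm by 85 mm) begins 54 mm behind the grasp point. The pads swing forward as they close: fully open they stand 13 mm farther back than shut.
Start: joints at [1.009, 0.313, 1.498, -0, 1.331, -0.223], TCP at [174.5, 495.158, 231.294] pointing down, gripper open.
Joint ranges: [-2.94, 2.94], [-0.97, 2.17], [0.19, 2.56], [-1.23, 4.37], [0.02, 3.11], [-2.88, 2.88]. Speed limits (rad/s): [2.39, 2.39, 3.01, 3.14, 3.14, 3.14].

## Interface

Orientations are given as a unit quaternion [w, x, y, z].
In Python, from rig import ctrl, capture, workorder, nets gives the robot as it stands. The module is installed in compiled form; this text tells all that it offers.
- The arm moves only by the tool send_rows, never from a script. Its argument "rows" is text: rows parted by semicolons, each of 5 numbers parted by spaces: the opening, from 0 (shut) to 1 (fully open), then the shift along the tool's x, y, z in cm, then the turn about the tool's x in units of 5 degrees (1.0 is 5 degrees). In form: grip x y z yaw; .... A call has 1 to 12 rows; each row is the pose to reach, as a shift and turn from the pose commanded when the call began, along the tool's axes at that moment; what a row does not reach only later rows make up. A row lasts 1/10 s, in which the tool goes at most 50 mm and 8.59 degrees, less where a joint would pass 70% of its speed; a pose out of reach is approached as far as the arm can. A call with a gripper value outside its range is refused whole. The fingers move at their own pace and stop on an object; "grip_force" is the grip in N (left out, the last holds). Time passes only in rows, so rows that repeat a pose let the fingers close. It gives the time, the measured TCP pose, the force and the opening at its end, in the units of the state.
- ctrl.sense(): the state, without advancing time (a new reading comes with each control period).
- capture(name): name is "scene" or "top"; returns a dict with "pixels" (400x640x3 uint8, red, green, blue), "intrinsics" (3x3 intrinsics, pixels), "view" (4x4, takes a point from world to camera coordinates). Camera axes: x right, y down, z forward; pixel columns grow to the right and rows downward; lengths in mm; the calibration is good to about 2 mm. A picture is of the moment at which its call begins. There is no depth.
- workorder.finish_job(): hands the job in, once; it reports no verdict.
Trained networks look in a picture, given as the dict that the camera call returned (one of the last four; its "shot" number tells which), for a name from the list of things; names that differ only in an ending like _2 or _b are one class to them, and where a whole thing is asked for, a point or a joint stands for the part that bears it (a point fixed in the world has none). Each returns a list of dicts, best first, with "confidence" (0 to 1); they miss things now and then, are a little off and sometimes report something else, mostly with a low value. They report only what shows in the picture. A call takes as long as a camera call. They do not tell look-alikes from the thing itself.
- nets.boxes_of(picture, target): "location" ([x, y, z] in mm, in world coordinates, good to about 4 mm: the middle of the surface that is visible of it).
- nets.spot_point(picture, target): "location" ([x, y, z] in mm, in world coordinates, good to about 4 mm: a listed point, or the origin of a listed thing).
The state is a dict: "time_s": time; "joints": joint angles; "dq": joint speeds; "tau": joint torques, N m; "eef_pos": TCP position; "ee_rot": TCP orientation; "force": force on the tool from outside, world axes, zero at the start; "wrist_torque": the same for the moment, N m; "grip_width": opening from 0.0 (shut) to 1.0 (fully open).
Only numpy, scipy, OpenCV 4.12 (cv2) and the standard library are available. Lean on these libraries where they do the work, as an engineer would, in place of code of your own. Each camera call takes 0.05 s, during which the arm holds its last target.

## Working session

There is one attempt and no reset: what is moved stays moved. The work goes in short steps, Python scripts to look and compute and a tool call to move; the robot and the scene stay as the last step left them, time stands still between calls to the robot, and variables do not carry over. Pictures are saved under pics/ and viewed, and the job is handed in when it is done.

Besides the shell and the picture viewer there is one more tool, called after "Call:" as a command line: name --argument value ..., lists and objects as JSON in quotes. send_rows: Moves the arm, as the interface text tells. Its arguments: {"type":"object","properties":{"rows":{"type":"string"},"grip_force":{"type":"number"}},"required":["rows"]}

```bash
mkdir -p pics
cat > h.py <<'E'
import numpy as np, cv2
from rig import ctrl, capture, workorder, nets
def save(n,im): cv2.imwrite(f'pics/{n}.png',cv2.cvtColor(im,cv2.COLOR_RGB2BGR))
def proj(p,c):
    q=c['view']@np.r_[p,1]; u=c['intrinsics']@q[:3]; return (u[:2]/u[2])
def unproj(uv,c,z):
    R=c['view'][:3,:3];t=c['view'][:3,3];o=-R.T@t
    d=R.T@np.linalg.inv(c['intrinsics'])@np.array([uv[0],uv[1],1.]); return o+d*(z-o[2])/d[2]
E
python3 - <<'E'
from h import *
s=ctrl.sense();print({k:np.round(v,3) for k,v in s.items()}, ctrl.pinch_z)
for n in ['scene','top']:
    c=capture(n);save(n+'0',c['pixels'])
    print(n,'cam',-c['view'][:3,:3].T@c['view'][:3,3])
    for t in ['key','cap_socket','masher']:
        for f in (nets.boxes_of,nets.spot_point):
            for d in f(c,t): print(n,f.__name__,t,np.round(d['location'],1),round(d['confidence'],2),np.round(proj(d['location'],c)))
E
```

```text
{'time_s': np.float64(0.0), 'joints': array([ 1.009,  0.313,  1.498, -0.   ,  1.331, -0.223]), 'dq': array([ 0.001,  0.001, -0.001, -0.   ,  0.001,  0.002]), 'tau': array([-1.0000e-03, -4.1227e+01, -2.5974e+01, -0.0000e+00,  4.0000e-03,
       -0.0000e+00]), 'eef_pos': array([174.336, 494.911, 230.708]), 'ee_rot': array([ 0.577, -0.409,  0.578,  0.408]), 'force': array([-0.759,  0.097, -0.099]), 'wrist_torque': array([-0.015, -0.01 , -0.01 ]), 'grip_width': np.float64(0.999)} 18.700000000000003
scene cam [1364.48275153  203.87830847  977.92661258]
scene call key [365.  143.3  54.9] 0.77 [363. 164.]
scene call key [655.5 252.   45.1] 0.76 [396. 260.]
scene call key [549.6 349.1  49.5] 0.73 [440. 229.]
scene call key [491.9 217.   65.3] 0.68 [387. 200.]
scene call key [358.3 279.2  57. ] 0.65 [415. 168.]
scene call key [541.6 346.3  -5.4] 0.73 [435. 241.]
scene call key [354.2 280.2  -1.6] 0.67 [413. 183.]
scene call key [355.9 142.4   0.8] 0.65 [362. 177.]
scene call key [481.4 218.9  15.5] 0.64 [386. 210.]
scene call key [646.9 253.5   1.7] 0.61 [394. 268.]
scene call cap_socket [646
[... 300 characters left out ...]
89. 189.]
top call key [357.9 140.   47.3] 0.88 [276. 265.]
top call key [645.  241.3  44.3] 0.87 [234. 146.]
top call key [483.2 216.8  59.8] 0.78 [243. 211.]
top call key [355.1 280.9  45.9] 0.59 [216. 267.]
top call key [354.2 285.7   4.8] 0.93 [217. 269.]
top call key [544.1 344.8   1.4] 0.71 [195. 192.]
top call key [ 6.478e+02  2.466e+02 -3.000e-01] 0.67 [235. 151.]
top call key [358.6 139.9   0.4] 0.64 [278. 266.]
top call key [485.  214.4  17.6] 0.62 [247. 213.]
top call cap_socket [636.8 -85.6  55.8] 0.71 [370. 146.]
top call cap_socket [636.3 -85.4  55. ] 0.97 [370. 146.]
top call masher [ 461.7 -259.4   60.6] 0.75 [448. 216.]
top call masher [ 467.4 -267.5   16.2] 0.89 [446. 217.]
```

Run:
```python
import cv2
for n,(x0,y0,x1,y1) in {'scene':(180,130,500,300),'top':(170,110,490,300)}.items():
    im=cv2.imread(f'pics/{n}0.png')[y0:y1,x0:x1]
    cv2.imwrite(f'pics/{n}0c.png',cv2.resize(im,None,fx=2.5,fy=2.5,interpolation=cv2.INTER_CUBIC))
```

```text
(no output)
```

View pics/scene0.png

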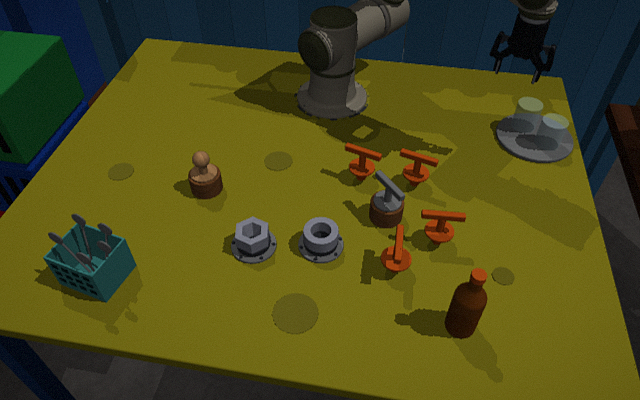

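View pics/top0.png

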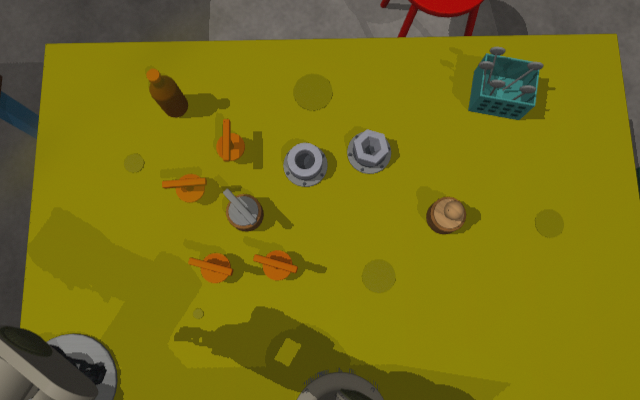

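```bash
sleep 1
```

```text
(no output)
```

View pics/scene0c.png

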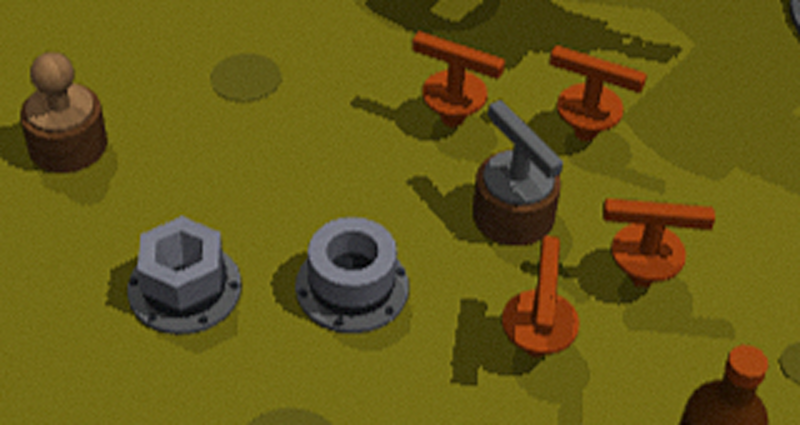

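View pics/top0c.png

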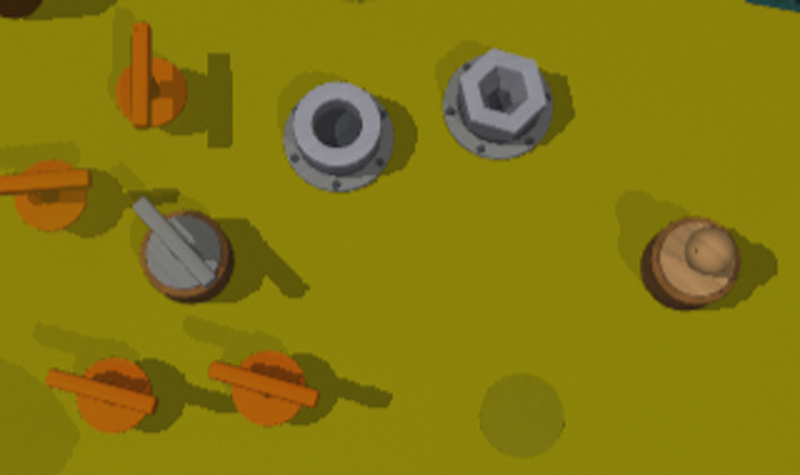

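The targets could be confused with several things (scene pixels):
- **Key:** the grey key in its wooden stand is at (387,200). Four orange look-alikes are at (363,164), (417,165), (440,228) and (396,260).
- **Cap:** the hexagonal cap is at (252,238). The round drain well is at (321,240).
- **Masher:** it is at (205,175).

By the description I choose the grey key in the stand and the hexagonal cap. Next is a close crop of each.

Run:
```python
import cv2,numpy as np
t=cv2.imread('pics/top0.png');s=cv2.imread('pics/scene0.png')
def cr(im,x,y,w=50,h=37): return cv2.resize(im[y:y+h,x:x+w],None,fx=8,fy=8,interpolation=cv2.INTER_CUBIC)
a=np.vstack([np.hstack([cr(t,218,184,50),cr(t,346,128,50)]),np.hstack([cr(s,362,165,50,37),cr(s,228,210,50,37)])])
cv2.imwrite('pics/crop1.png',a)
```

```text
(no output)
```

View pics/crop1.png

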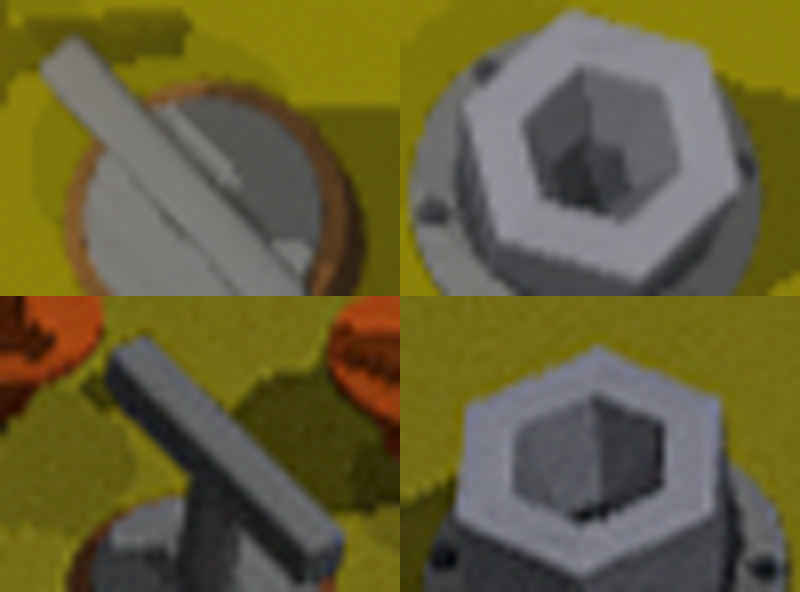

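Run:
```python
import cv2,numpy as np
t=cv2.imread('pics/top0.png');s=cv2.imread('pics/scene0.png')
def cr(im,x,y,w=40,h=40,f=10): return cv2.resize(im[y:y+h,x:x+w],None,fx=f,fy=f,interpolation=cv2.INTER_CUBIC)
a=np.hstack([cr(t,220,186,40,48),cr(s,370,166,40,48)])
cv2.imwrite('pics/crop2.png',a)
```

```text
(no output)
```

View pics/crop2.png

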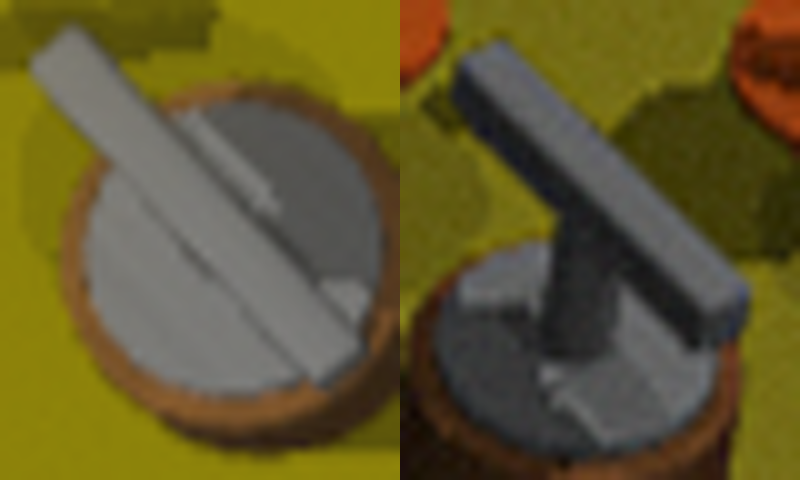

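```bash
cat > fit1.py <<'E'
from h import *
from scipy.optimize import least_squares
T=capture('top');S=capture('scene')
def px(l,ox,oy,f,sx=0,sy=0): return np.array([[(a-sx)/f+ox-.5,(b-sy)/f+oy-.5] for a,b in l])
capT=px([(577,10),(706,48),(740,187),(640,282),(498,243),(465,105)],346,128,8,400)
capS=px([(600,345),(722,405),(718,518),(583,577),(455,515),(467,402)],228,210,8,400,296)
barT=px([(72,22),(30,64),(320,390),(367,347)],220,186,10)
barS=px([(500,40),(457,70),(705,320),(747,290)],370,166,10,400)
for n,c,u,z in (('capT',T,capT,58),('capS',S,capS,58),('barT',T,barT,120),('barS',S,barS,120)):
    p=np.array([unproj(q,c,z)[:2] for q in u]); m=p.mean(0); print(n,m.round(1))
    d=p-m; print(np.hypot(*d.T).round(1), np.degrees(np.arctan2(d[:,1],d[:,0])).round(1))
    if 'cap' in n: print('hex ang mod60', np.round(np.degrees(np.angle(np.sum(np.exp(6j*np.arctan2(d[:,1],d[:,0])))))/6,2))
    else:
        v=(p[0]+p[1]-p[2]-p[3])/2; print('bar len',np.hypot(*v).round(1),'ang',np.degrees(np.arctan2(v[1],v[0])).round(2))
E
python3 fit1.py
```

```text
capT [636.6 -88.2]
[43.1 43.5 42.3 43.4 44.2 43.4] [   8.9  -46.7 -108.9 -168.   132.1   72.1]
hex ang mod60 11.58
capS [637.4 -87.2]
[44.4 42.4 44.6 43.8 42.9 44.5] [-168.2  129.5   70.4   12.4  -50.4 -109.3]
hex ang mod60 10.71
barT [484.2 216.7]
[50.7 49.7 50.4 50.2] [  33.9   49.  -146.6 -130.6]
bar len 99.6 ang 41.38
barS [489.3 216.9]
[51.2 48.  50.8 48.2] [-147.2 -129.7   33.3   49.8]
bar len 98.0 ang -138.7
```

```bash
cat >> h.py <<'E'
from scipy.spatial.transform import Rotation as Ro
def tool():
    s=ctrl.sense(); q=s['ee_rot']; return s,np.array(s['eef_pos']),Ro.from_quat([q[1],q[2],q[3],q[0]]).as_matrix()
def plan(target,barang=None):
    s,p,R=tool(); print('pos',p.round(1),'t',s['time_s'],'F',np.round(s['force'],1),'M',np.round(s['wrist_torque'],2),'grip',round(float(s['grip_width']),3),'q',np.round(s['joints'],3))
    zy=np.degrees(np.arctan2(R[1,2],R[0,2])); print('tool x',R[:,0].round(4),'tool y',R[:,1].round(4),'z yaw',round(zy,2))
    print('shift cm',(R.T@(np.array(target)-p)/10).round(2))
    if barang is not None:
        for k in (90,-90):
            d=(barang+k-zy+180)%360-180; print('world turn deg',round(d,2),'yaw units',round(-d/5,3))
E
python3 -c "
from h import *
plan([485.5,216.8,190],41.3)"
```

```text
pos [174.5 495.2 231.3] t 0.8 F [-0.4  0.4 -0.1] M [-0.02  0.01 -0.01] grip 0.998 q [ 1.009  0.313  1.498  0.     1.331 -0.223]
tool x [ 0.  0. -1.] tool y [-0.9431  0.3324  0.    ] z yaw 70.59
shift cm [  4.13 -38.58 -15.92]
world turn deg 60.71 yaw units -12.143
world turn deg -119.29 yaw units 23.857
```

Call:
send_rows --rows "1 0.3 -3.2 -1.3 1.5;1 0.6 -6.4 -2.6 3.2;1 1 -9.6 -4 4.9;1 1.3 -12.8 -5.3 6.6;1 1.7 -16 -6.6 8.3;1 2 -19.3 -8 10;1 2.3 -22.5 -9.3 11.7;1 2.7 -25.7 -10.6 13.4;1 3 -29 -12 15.1;1 3.4 -32.2 -13.3 16.8;1 3.8 -35.4 -14.6 18.5;1 4.1 -38.6 -15.9 20.2" --grip_force 100

```text
time_s: 2.0
eef_pos: [486.7, 215.8, 190.1]
ee_rot: [0.682, 0.188, 0.682, -0.188]
force: [0.6, -0.6, -0.0]
grip_width: 1.0
```

```bash
python3 -c "
from h import *
plan([485.5,216.8,92],41.3)"
```

```text
pos [486.7 215.8 190.1] t 2.0 F [ 0.6 -0.6 -0. ] M [-0.   -0.03  0.02] grip 1.0 q [0.197 0.364 1.538 0.    1.24  0.734]
tool x [-1.e-04  0.e+00 -1.e+00] tool y [ 0.5116  0.8592 -0.    ] z yaw -30.77
shift cm [ 9.81  0.03 -0.15]
world turn deg 162.07 yaw units -32.415
world turn deg -17.93 yaw units 3.585
```

Call:
send_rows --rows "1 1 0 0 1.6;1 2.5 0 0 3.2;1 4 0 0 3.65;1 5 0 0 3.65"

```text
time_s: 2.4
eef_pos: [485.5, 216.8, 139.3]
ee_rot: [0.644, 0.291, 0.645, -0.292]
force: [0.5, -0.7, 0.5]
grip_width: 0.996
```

```bash
python3 -c "
from h import *
plan([485.5,216.8,92],41.3)
S=capture('scene');T=capture('top')
a=cv2.resize(S['pixels'][130:270,330:470],None,fx=4,fy=4)[:,:400*4//4*1]
b=cv2.resize(T['pixels'][150:290,180:280],None,fx=4,fy=4)
save('g1',np.hstack([a,b]))
"
```

```text
pos [485.5 216.8 139.3] t 2.4 F [ 0.5 -0.7  0.5] M [ 0.02  0.02 -0.  ] grip 0.996 q [0.199 0.418 1.603 0.    1.122 1.049]
tool x [-1.e-03 -2.e-04 -1.e+00] tool y [ 0.7511  0.6602 -0.0009] z yaw -48.68
shift cm [4.73 0.01 0.  ]
world turn deg 179.98 yaw units -35.997
world turn deg -0.02 yaw units 0.003
```

View pics/g1.png

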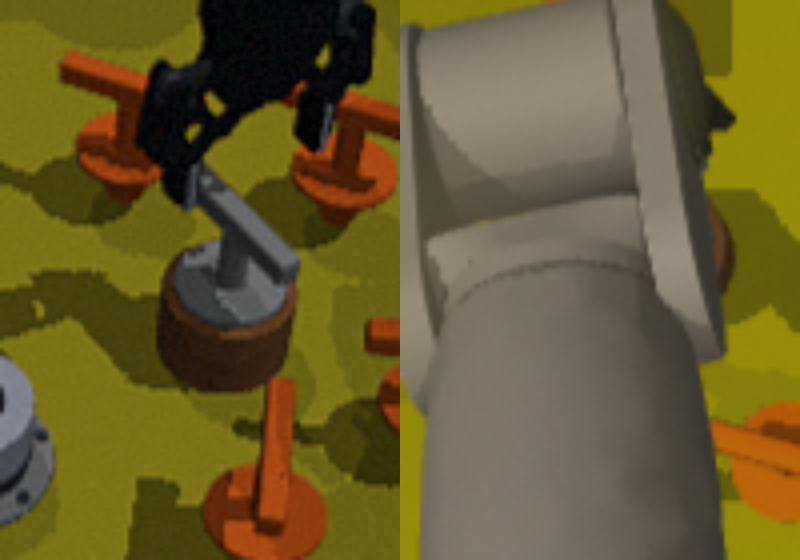

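```bash
python3 -c "
from h import *
S=capture('scene')
def P(p): return (proj(p,S)-[330,130])*4
z=np.array([np.cos(np.radians(-48.7)),np.sin(np.radians(-48.7)),0])
for h in (120,152): 
  print(h,[P(np.array([485.5,216.8,h])+z*k).round() for k in (-50,0,50)])
"
```

```text
120 [array([305., 178.]), array([238., 208.]), array([169., 240.])]
152 [array([312., 139.]), array([244., 169.]), array([173., 201.])]
```

Call:
send_rows --rows "1 1.5 0.1 0.1 0;1 3 0.1 0.1 0;1 4.2 0.1 0.1 0;1 4.7 0.1 0.1 0;1 4.7 0.1 0.1 0;0 4.7 0.1 0.1 0;0 4.7 0.1 0.1 0;0 4.7 0.1 0.1 0;0 4.7 0.1 0.1 0;0 4.7 0.1 0.1 0;0 4.7 0.1 0.1 0" --grip_force 60

```text
time_s: 3.65
eef_pos: [487.3, 216.9, 93.7]
ee_rot: [0.644, 0.291, 0.644, -0.291]
force: [-1.1, 0.1, 4.9]
grip_width: 0.177
```

```bash
python3 -c "
from h import *
plan([485.5,216.8,92],41.3)"
```

```text
pos [487.3 216.9  93.7] t 3.65 F [-1.1  0.1  4.9] M [-0.01  0.14  0.06] grip 0.177 q [0.199 0.479 1.644 0.    1.018 1.048]
tool x [ 6.e-04  1.e-04 -1.e+00] tool y [7.508e-01 6.606e-01 6.000e-04] z yaw -48.66
shift cm [ 0.17 -0.14 -0.11]
world turn deg 179.96 yaw units -35.991
world turn deg -0.04 yaw units 0.009
```

Call:
send_rows --rows "0 0 0 0 0;0 0 0 0 0;0 -1 0 0 0;0 -2.5 0 0 0;0 -4 0 0 0;0 -5.5 0 0 0;0 -7 0 0 0;0 -8.5 0 0 0;0 -9.5 0 0 0;0 -9.5 0 0 0" --grip_force 110

```text
time_s: 4.65
eef_pos: [487.5, 216.9, 189.4]
ee_rot: [0.645, 0.292, 0.644, -0.291]
force: [0.1, -0.6, -3.3]
grip_width: 0.169
```

```bash
python3 -c "
from h import *
plan([637,-87.7,188],11.2)
S=capture('scene');T=capture('top')
a=cv2.resize(S['pixels'][110:250,330:470],None,fx=4,fy=4)[:,:400]
b=cv2.resize(T['pixels'][150:290,180:280],None,fx=4,fy=4)
save('g2',np.hstack([a,b]))
"
```

```text
pos [487.5 216.9 189.4] t 4.65 F [ 0.1 -0.6 -3.3] M [0.02 0.   0.  ] grip 0.169 q [0.199 0.366 1.536 0.    1.237 1.048]
tool x [ 1.9e-03  4.0e-04 -1.0e+00] tool y [0.7508 0.6605 0.0017] z yaw -48.66
shift cm [ 0.16 -8.89 32.74]
world turn deg 149.86 yaw units -29.973
world turn deg -30.14 yaw units 6.027
```

View pics/g2.png

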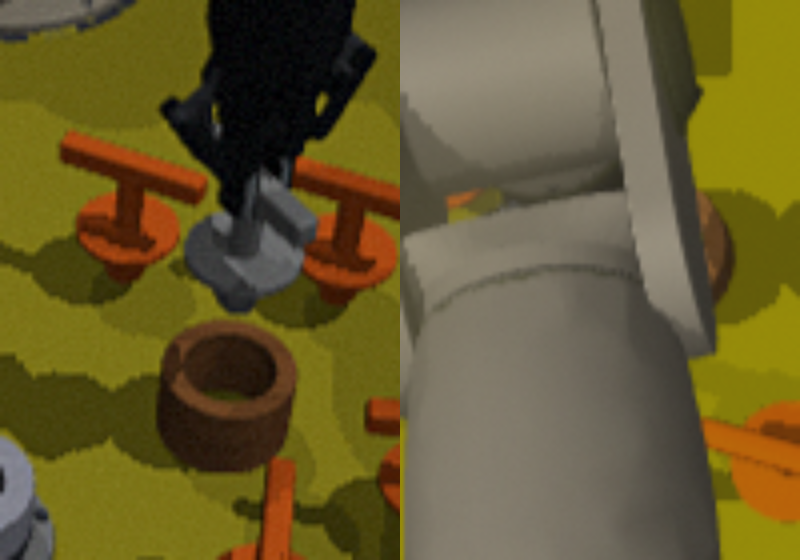

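Call:
send_rows --rows "0 0 -0.4 1.5 0.3;0 0 -1.2 4.5 0.9;0 0 -2.1 7.8 1.5;0 0 -3 11 2.1;0 0 -3.9 14.3 2.7;0 0 -4.8 17.6 3.3;0 0 -5.7 21 3.9;0 0 -6.6 24.3 4.5;0 0 -7.5 27.5 5.1;0 0 -8.2 30.2 5.6;0 0 -8.7 32 5.9;0 0 -8.9 32.7 6"

```text
time_s: 5.95
eef_pos: [636.3, -90.0, 186.9]
ee_rot: [0.546, 0.449, 0.547, -0.449]
force: [0.5, -0.1, -3.0]
grip_width: 0.165
```

```bash
python3 -c "
from h import *
plan([637,-87.7,188],11.2)
S=capture('scene');T=capture('top')
a=cv2.resize(S['pixels'][130:290,180:330],None,fx=3.6,fy=3.6)[:,:400]
b=cv2.resize(T['pixels'][80:240,310:421],None,fx=3.6,fy=3.6)
save('g3',np.hstack([a,b]))
"
```

```text
pos [636.3 -90.  186.9] t 5.95 F [ 0.5 -0.1 -3. ] M [ 0.02  0.01 -0.03] grip 0.165 q [-0.322  0.609  1.166 -0.     1.368  1.054]
tool x [-1.7e-03  1.0e-04 -1.0e+00] tool y [ 0.9812  0.1932 -0.0016] z yaw -78.86
shift cm [-0.11  0.11 -0.21]
world turn deg -179.94 yaw units 35.988
world turn deg 0.06 yaw units -0.012
```

View pics/g3.png

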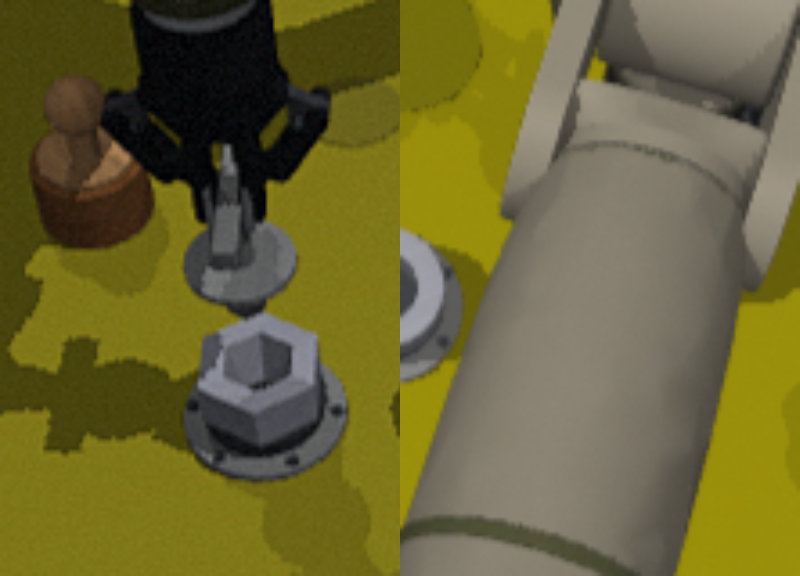

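```bash
python3 -c "
from h import *
plan([637,-87.7,188],11.2)
s,p,R=tool()
S=capture('scene');im=S['pixels'].copy()
big=cv2.resize(im[150:260,200:300],None,fx=5,fy=5,interpolation=cv2.INTER_CUBIC)
def P(q): return (proj(q,S)-[200,150]+.5)*5
tip=np.array([p[0],p[1],p[2]+17.3-95])
a=np.radians(11.2)
def poly(pts,col): cv2.polylines(big,[np.array([P(q) for q in pts]).round().astype(int)],True,col,1)
for h in (38,44): poly([tip+[35*np.cos(t),35*np.sin(t),h] for t in np.linspace(0,6.28,60)],(255,0,0))
for h in (86,104): poly([tip+[x*np.cos(a)-y*np.sin(a),x*np.sin(a)+y*np.cos(a),h] for x,y in ((50,8),(-50,8),(-50,-8),(50,-8))],(0,255,0))
for z,r in ((58,37.5),(58,22)): poly([[637+r/.866*np.cos(a+k*np.pi/3),-87.7+r/.866*np.sin(a+k*np.pi/3),z] for k in range(6)],(0,0,255))
save('g4',big)
"
```

```text
pos [636.1 -88.5 187.4] t 6.05 F [ 0.4  0.6 -3. ] M [ 0.04  0.06 -0.05] grip 0.162 q [-0.32   0.608  1.167 -0.     1.368  1.054]
tool x [-1.3e-03  4.0e-04 -1.0e+00] tool y [ 0.9808  0.1953 -0.0012] z yaw -78.74
shift cm [-0.06  0.1  -0.06]
world turn deg 179.94 yaw units -35.988
world turn deg -0.06 yaw units 0.012
```

View pics/g4.png

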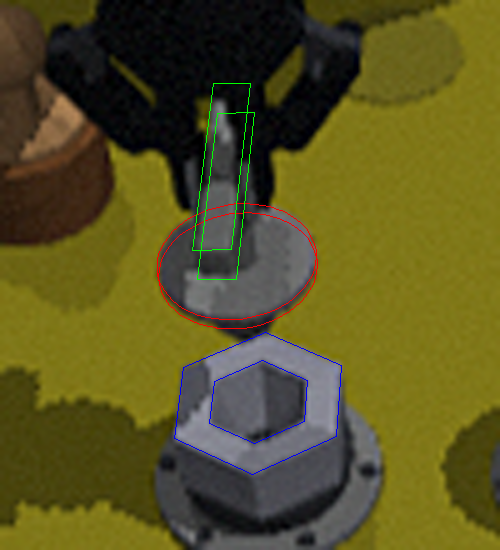

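Call:
send_rows --rows "0 1 0.1 0 0;0 2.5 0.1 0 0;0 4 0.1 0 0;0 5.3 0.1 0 0;0 6.3 0.1 0 0;0 7 0.1 0 0;0 7.4 0.1 0 0;0 7.6 0.1 0 0;0 7.6 0.1 0 0"

```text
time_s: 7.0
eef_pos: [637.4, -87.3, 112.4]
ee_rot: [0.547, 0.448, 0.547, -0.448]
force: [-0.5, 0.6, -1.7]
grip_width: 0.162
```

```bash
cat > ov.py <<'E'
import sys
from h import *
plan([637,-87.7,101.7],float(sys.argv[2]))
s,p,R=tool()
S=capture('scene');im=S['pixels'].copy()
big=cv2.resize(im[150:260,200:300],None,fx=5,fy=5,interpolation=cv2.INTER_CUBIC)
def P(q): return (proj(q,S)-[200,150]+.5)*5
tip=np.array([p[0],p[1],p[2]+17.3-95])
a=np.radians(float(sys.argv[2]))
raw=big.copy()
def poly(pts,col): cv2.polylines(big,[np.array([P(q) for q in pts]).round().astype(int)],True,col,1)
for h in (38,44): poly([tip+[35*np.cos(t),35*np.sin(t),h] for t in np.linspace(0,6.28,60)],(255,0,0))
for h in (86,104): poly([tip+[x*np.cos(a)-y*np.sin(a),x*np.sin(a)+y*np.cos(a),h] for x,y in ((50,8),(-50,8),(-50,-8),(50,-8))],(0,255,0))
for z,r in ((58,37.5),): poly([[637+r/.866*np.cos(a+k*np.pi/3),-87.7+r/.866*np.sin(a+k*np.pi/3),z] for k in range(6)],(0,0,255))
save(sys.argv[1],np.hstack([raw[:,:400],big[:,:400]]))
E
python3 ov.py g5 11.2
```

```text
pos [637.4 -87.3 112.4] t 7.0 F [-0.5  0.6 -1.7] M [ 0.02  0.01 -0.02] grip 0.162 q [-0.318  0.675  1.255 -0.     1.211  1.055]
tool x [ 3.e-04 -1.e-04 -1.e+00] tool y [9.805e-01 1.966e-01 3.000e-04] z yaw -78.66
shift cm [ 1.07 -0.04  0.03]
world turn deg 179.86 yaw units -35.973
world turn deg -0.14 yaw units 0.027
```

View pics/g5.png

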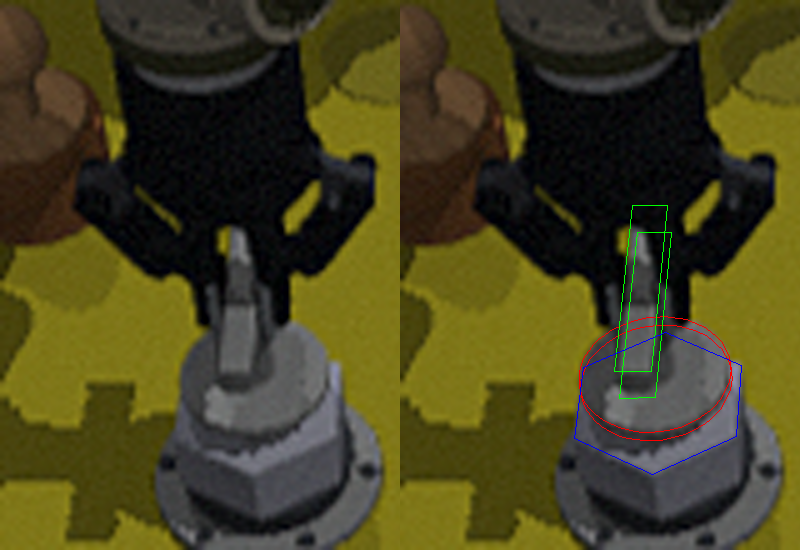

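Call:
send_rows --rows "0 0.3 0 0 0;0 0.5 0 0 0;0 0.7 0 0 0;0 0.85 0 0 0;0 0.85 0 0 0"

```text
time_s: 7.55
eef_pos: [637.2, -87.3, 103.5]
ee_rot: [0.547, 0.448, 0.547, -0.448]
force: [-0.1, -0.2, -3.3]
grip_width: 0.165
```

```bash
python3 -c "
from h import *
plan([637,-87.7,101.7],11.2)"
```

```text
pos [637.2 -87.3 103.5] t 7.55 F [-0.1 -0.2 -3.3] M [ 0.01 -0.   -0.03] grip 0.165 q [-0.318  0.684  1.264 -0.     1.194  1.055]
tool x [-4.e-04  1.e-04 -1.e+00] tool y [ 9.805e-01  1.966e-01 -4.000e-04] z yaw -78.66
shift cm [ 0.18 -0.02  0.04]
world turn deg 179.86 yaw units -35.973
world turn deg -0.14 yaw units 0.027
```

Still no contact, so I'll keep descending in small steps.

Call:
send_rows --rows "0 0.1 0 0 0;0 0.2 0 0 0;0 0.25 0 0 0;0 0.25 0 0 0"

```text
time_s: 7.95
eef_pos: [637.5, -87.3, 101.8]
ee_rot: [0.547, 0.448, 0.547, -0.448]
force: [-0.6, 1.0, 1.7]
grip_width: 0.165
```

Call:
send_rows --rows "0 0.05 0 0 0;0 0.1 0 0 0;0 0.1 0 0 0"

```text
time_s: 8.25
eef_pos: [637.7, -87.3, 101.8]
ee_rot: [0.548, 0.448, 0.546, -0.448]
force: [-1.4, 0.3, 8.8]
grip_width: 0.167
```

```bash
python3 ov.py g6 11.2
```

```text
pos [637.7 -87.3 101.8] t 8.25 F [-1.4  0.3  8.8] M [0.25 0.55 0.02] grip 0.167 q [-0.318  0.686  1.265  0.     1.188  1.055]
tool x [ 1.7e-03 -5.0e-04 -1.0e+00] tool y [0.9805 0.1966 0.0015] z yaw -78.66
shift cm [ 0.01 -0.07  0.02]
world turn deg 179.86 yaw units -35.972
world turn deg -0.14 yaw units 0.028
```

View pics/g6.png

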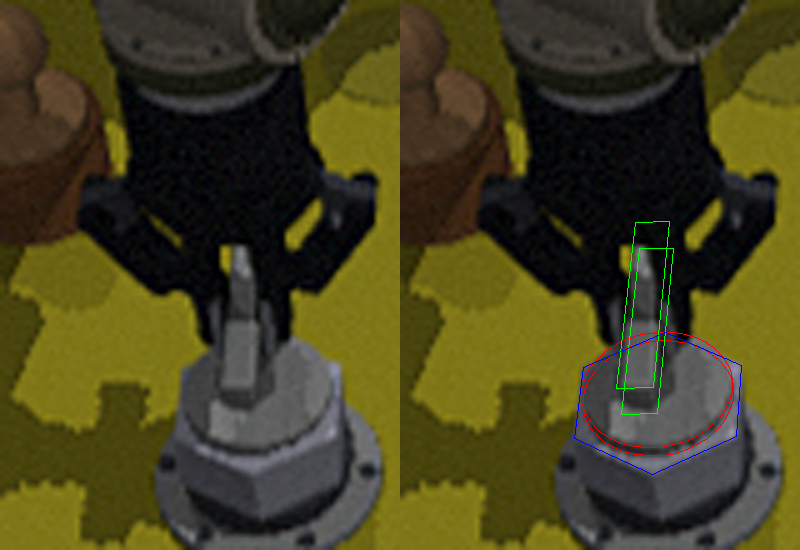

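Call:
send_rows --rows "0 0 0 0 -0.6;0 0 0 0 -2;0 0 0 0 -3.4;0 0 0 0 -4.8;0 0 0 0 -6.2;0 0 0 0 -7.6;0 0 0 0 -9;0 0 0 0 -10.4;0 0 0 0 -11.8;0 0 0 0 -13.2;0 0 0 0 -14.6;0 0 0 0 -16"

```text
time_s: 9.5
eef_pos: [636.8, -86.1, 101.8]
ee_rot: [0.707, -0.009, 0.707, 0.011]
force: [-8.8, 6.0, 12.7]
grip_width: 0.164
```

```bash
python3 ov.py g7 91.2
```

```text
pos [636.8 -86.1 101.8] t 9.5 F [-8.8  6.  12.7] M [ 1.17  1.65 -0.33] grip 0.164 q [-0.317  0.685  1.266  0.002  1.191 -0.346]
tool x [-0.001   0.0018 -1.    ] tool y [-0.0283  0.9996  0.0018] z yaw 1.62
shift cm [ 0.01 -0.16  0.01]
world turn deg 179.58 yaw units -35.916
world turn deg -0.42 yaw units 0.084
```

View pics/g7.png

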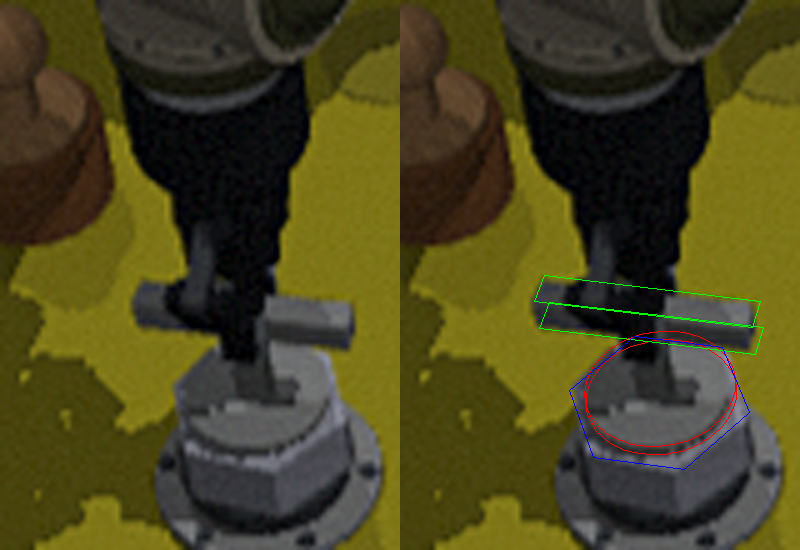

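Call:
send_rows --rows "0 0 0.1 -0.05 -1;0 0 0.15 -0.1 -2;0 0 0.15 -0.1 -3;0 0 0.15 -0.1 -3"

```text
time_s: 9.95
eef_pos: [636.2, -85.9, 101.8]
ee_rot: [0.7, -0.101, 0.7, 0.101]
force: [-4.4, 1.9, 9.9]
grip_width: 0.166
```

```bash
python3 ov.py g8 106.2
```

```text
pos [636.2 -85.9 101.8] t 9.95 F [-4.4  1.9  9.9] M [0.28 1.06 0.01] grip 0.166 q [-0.316  0.683  1.27  -0.     1.188 -0.604]
tool x [ 3.e-04 -4.e-04 -1.e+00] tool y [-2.836e-01  9.589e-01 -4.000e-04] z yaw 16.48
shift cm [ 0.01 -0.2   0.03]
world turn deg 179.72 yaw units -35.945
world turn deg -0.28 yaw units 0.055
```

View pics/g8.png

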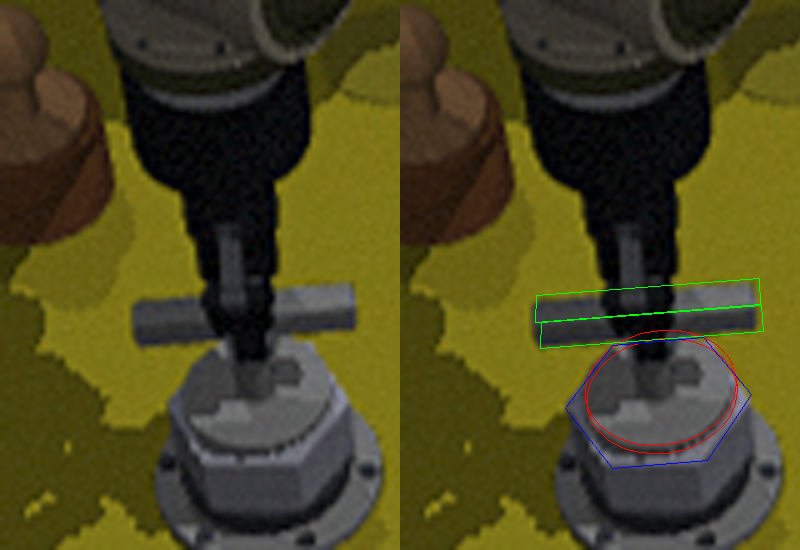

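Call:
send_rows --rows "0 0 0 0 -0.3;0 0 0 0 -0.6;0 0 0 0 -0.6"

```text
time_s: 10.3
eef_pos: [636.1, -85.9, 101.8]
ee_rot: [0.697, -0.119, 0.697, 0.119]
force: [-5.8, 0.3, 9.9]
grip_width: 0.166
```

```bash
cat > capview.py <<'E'
import sys
from h import *
plan([637,-87.7,101.7],106.2)
S=capture('scene')
big=cv2.resize(S['pixels'][205:255,225:285],None,fx=12,fy=12,interpolation=cv2.INTER_CUBIC)
save(sys.argv[1],big)
E
python3 capview.py g9
```

```text
pos [636.1 -85.9 101.8] t 10.3 F [-5.8  0.3  9.9] M [ 0.25  1.15 -0.13] grip 0.166 q [-0.316  0.683  1.27  -0.     1.188 -0.654]
tool x [ 1.e-04 -3.e-04 -1.e+00] tool y [-3.316e-01  9.434e-01 -3.000e-04] z yaw 19.37
shift cm [ 0.01 -0.2   0.02]
world turn deg 176.83 yaw units -35.367
world turn deg -3.17 yaw units 0.633
```

View pics/g9.png

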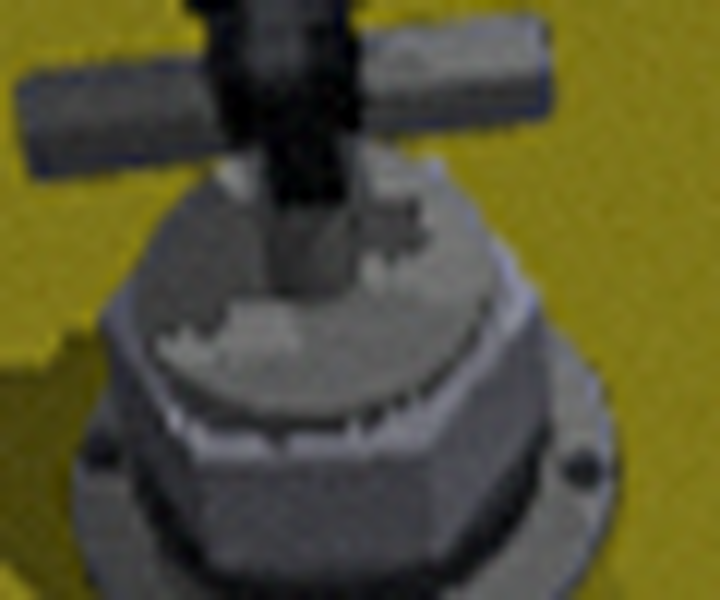

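```bash
cat > ang.py <<'E'
from h import *
S=capture('scene')
from scipy.optimize import least_squares
def fit(V,ox,oy,f,a0):
    V=np.array(V,float)/f+[ox-.5,oy-.5]
    p=np.array([unproj(v,S,58)[:2] for v in V])
    def r(q):
        out=[]
        for w in p:
            d=w-q[:2]; th=np.arctan2(d[1],d[0]); k=np.round((th-q[2])/(np.pi/3))
            t=q[2]+k*np.pi/3; out+=list(d-43.3*np.array([np.cos(t),np.sin(t)]))
        return np.array(out)
    s=least_squares(r,[637.4,-87.2,np.radians(a0)]); return s.x[:2].round(1),np.degrees(s.x[2]).round(2),np.abs(s.fun).max().round(1)
if __name__=='__main__':
    print(fit([(x-400,y-296) for x,y in [(600,345),(722,405),(718,518),(583,577),(455,515),(467,402)]],228,210,8,10))
    print(fit([(198,462),(432,455),(545,318),(108,325)],225,205,12,40))
E
python3 ang.py
```

```text
(array([637.4, -87.2]), np.float64(10.73), np.float64(1.4))
(array([639.7, -85.6]), np.float64(41.57), np.float64(2.2))
```

Call:
send_rows --rows "0 0 0 0 -0.2;0 0 0 0 -0.4;0 0 0 0 -0.6;0 0 0 0 -0.6"

```text
time_s: 10.8
eef_pos: [636.0, -85.9, 101.8]
ee_rot: [0.694, -0.137, 0.694, 0.137]
force: [-6.4, 0.6, 10.7]
grip_width: 0.162
```

```bash
python3 capview.py g10
```

```text
pos [636.  -85.9 101.8] t 10.8 F [-6.4  0.6 10.7] M [ 0.21  1.19 -0.14] grip 0.162 q [-0.316  0.683  1.271 -0.     1.188 -0.706]
tool x [-1.e-04 -4.e-04 -1.e+00] tool y [-3.802e-01  9.249e-01 -3.000e-04] z yaw 22.35
shift cm [ 0.01 -0.2   0.02]
world turn deg 173.85 yaw units -34.77
world turn deg -6.15 yaw units 1.23
```

View pics/g10.png

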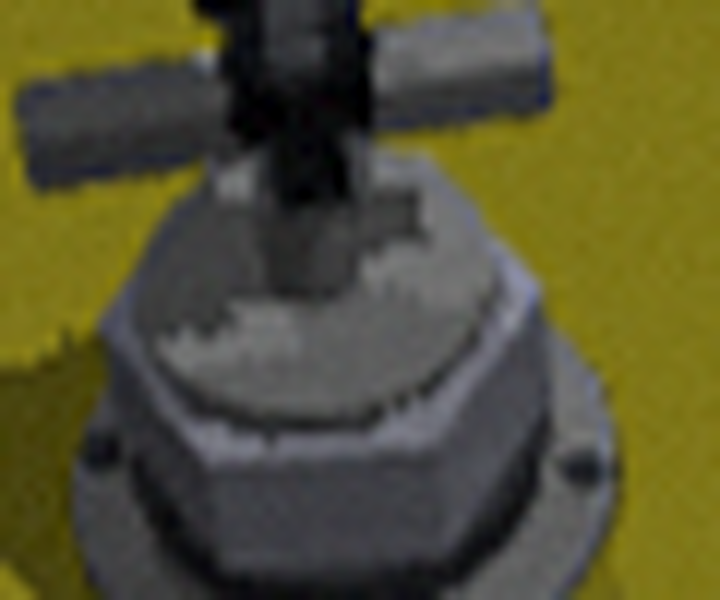

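```bash
python3 -c "
from ang import *
print(fit([(210,465),(442,452),(547,308),(105,328)],225,205,12,43))"
```

```text
(array([639.3, -85.5]), np.float64(44.03), np.float64(1.8))
```

Call:
send_rows --rows "0 0 0 0 -0.15;0 0 0 0 -0.3;0 0 0 0 -0.3"

```text
time_s: 11.2
eef_pos: [636.0, -85.9, 101.8]
ee_rot: [0.692, -0.146, 0.692, 0.146]
force: [-5.9, 1.2, 11.6]
grip_width: 0.171
```

Call:
send_rows --rows "0 -0.1 0 0 0;0 -0.1 0 0 0;0.4 -0.1 0 0 0;0.8 -0.1 0 0 0;0.8 -0.1 0 0 0;0.8 -0.1 0 0 0;0.8 -0.1 0 0 0"

```text
time_s: 11.9
eef_pos: [636.3, -85.8, 101.2]
ee_rot: [0.692, -0.146, 0.692, 0.146]
force: [0.4, -0.2, -0.3]
grip_width: 0.804
```

```bash
python3 ov.py g11 107
```

```text
pos [636.3 -85.8 101.2] t 11.9 F [ 0.4 -0.2 -0.3] M [-0.02 -0.03 -0.04] grip 0.804 q [-0.316  0.684  1.27   0.     1.187 -0.732]
tool x [ 1.e-04 -0.e+00 -1.e+00] tool y [-4.042e-01  9.147e-01 -1.000e-04] z yaw 23.84
shift cm [-0.05 -0.2  -0.01]
world turn deg 173.16 yaw units -34.632
world turn deg -6.84 yaw units 1.368
```

View pics/g11.png

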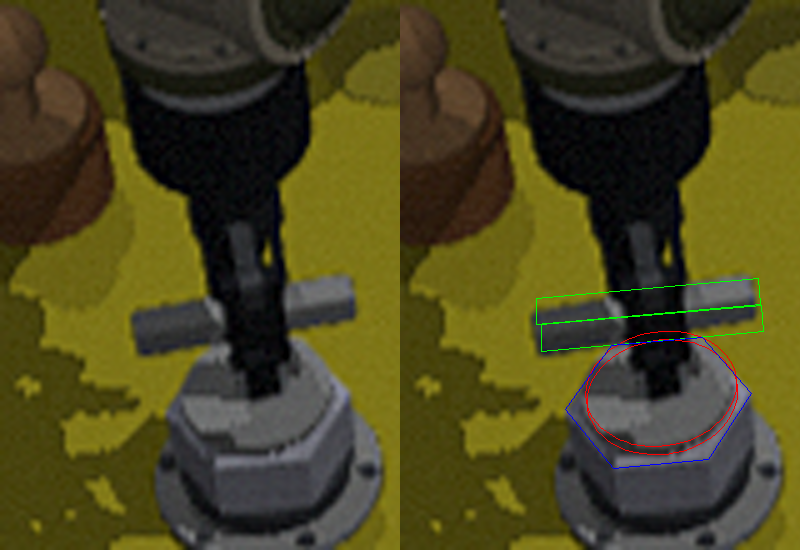

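The fingers are open, with zero force on the tool. Next I raise the arm, then move away for a clear view.

Call:
send_rows --rows "0.8 -1 0 0 0;0.8 -2.5 0 0 0;0.8 -4.5 0 0 0;0.8 -7 0 0 0;0.8 -9.5 0 0 0;0.8 -12 0 0 0;0.8 -14 2 -3 0;0.8 -14 5 -6 0;0.8 -14 9 -10 0;0.8 -14 13 -14 0;0.8 -14 16 -17 0;0.8 -14 18 -20 0"

```text
time_s: 13.15
eef_pos: [378.4, -0.9, 241.8]
ee_rot: [0.692, -0.147, 0.691, 0.146]
force: [1.4, -0.2, 1.4]
grip_width: 0.802
```

```bash
python3 -c "
from h import *
plan([637,-87.7,101.7])
S=capture('scene');T=capture('top')
save('sceneF',S['pixels']);save('topF',T['pixels'])
a=cv2.resize(S['pixels'][190:260,220:287],None,fx=6,fy=6,interpolation=cv2.INTER_CUBIC)[:,:400]
b=cv2.resize(T['pixels'][110:180,340:407],None,fx=6,fy=6,interpolation=cv2.INTER_CUBIC)[:,:400]
save('g12',np.hstack([a,b]))
for d in nets.spot_point(S,'key')[:6]: print(np.round(d['location'],1),d['confidence'])
for c in (S,T):
  for t in ('masher','cap_socket'):
    for d in nets.spot_point(c,t)[:2]: print(t,np.round(d['location'],1),d['confidence'])
"
```

```text
pos [378.4  -0.9 241.8] t 13.15 F [ 1.4 -0.2  1.4] M [ 0.07 -0.04  0.03] grip 0.802 q [-0.315 -0.03   1.869  0.     1.302 -0.732]
tool x [ 1.1e-03 -2.0e-04 -1.0e+00] tool y [-4.051e-01  9.143e-01 -6.000e-04] z yaw 23.89
shift cm [ 14.04 -18.41  20.12]
[635.5 -89.7  21.7] 0.96
[354.5 277.9  -2.1] 0.86
[645.1 251.1   3.1] 0.78
[357.5 140.1  -1.5] 0.61
[543.  349.4  -3.9] 0.59
masher [ 464.6 -264.    12.4] 0.85
cap_socket [632.9 -88.2  61.1] 0.57
masher [ 468.5 -266.3   16.3] 0.85
cap_socket [635.3 -84.   53.6] 0.91
```

View pics/g12.png

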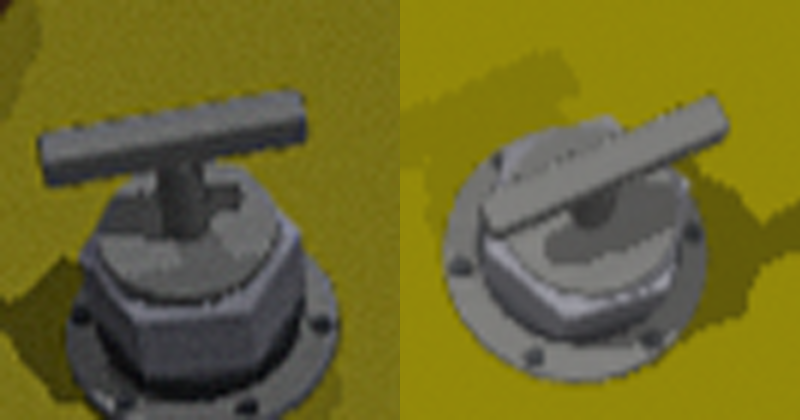

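View pics/sceneF.png

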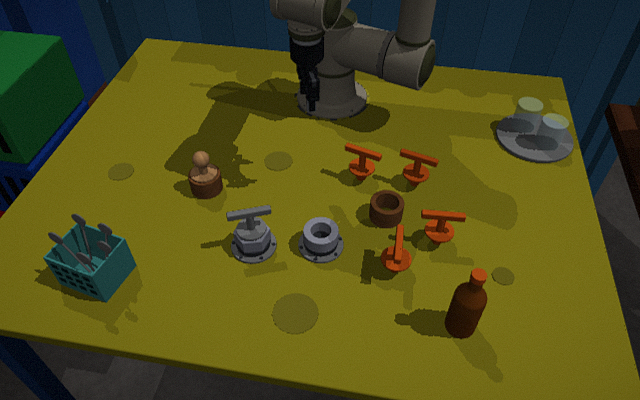

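```bash
python3 -c "
import cv2,numpy as np
s=cv2.imread('pics/sceneF.png');t=cv2.imread('pics/topF.png')
a=cv2.resize(s[215:255,230:275],None,fx=9,fy=9,interpolation=cv2.INTER_CUBIC)[:,:400]
b=cv2.resize(t[125:165,350:395],None,fx=9,fy=9,interpolation=cv2.INTER_CUBIC)[:,:400]
cv2.imwrite('pics/g13.png',np.hstack([a,b]))
"
```

```text
(no output)
```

View pics/g13.png

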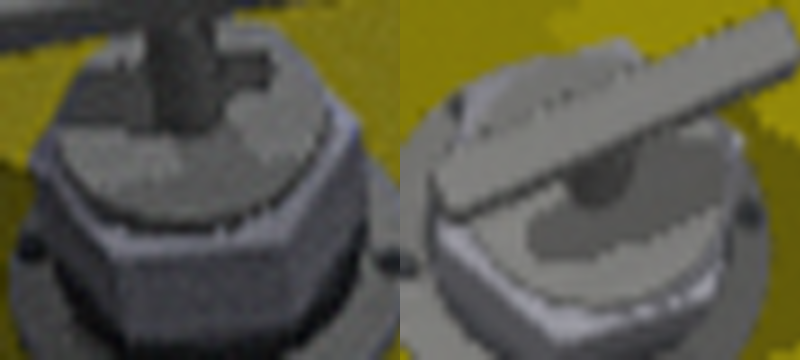

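```bash
python3 -c "
import ang; from ang import *
print(fit([(118,256),(290,243),(361,138),(33,160),(92,35),(258,25)],230,215,9,44))
ang.S=capture('top')
print(fit([(x-400,y) for x,y in [(577,10),(706,48),(740,187),(640,282),(498,243),(465,105)]],346,128,8,11))
print(fit([(x-400,y) for x,y in [(558,345),(436,225),(718,297),(740,138),(628,40),(470,83)]],350,125,9,44))
# key bar: top-view ends
"
python3 - <<'E'
import sys; sys.path.insert(0,'.')
from h import *
S=capture('scene');T=capture('top')
for c,pts,ox,oy in ((S,[(38,135),(300,92),(305,105),(45,150)],220,190),(T,[(80,198),(312,97),(327,130),(97,232)],340,110)):
    p=np.array([unproj(np.array(q)/6+[ox-.5,oy-.5],c,128)[:2] for q in pts]); v=p[1]+p[2]-p[0]-p[3]
    print(p.mean(0).round(1),np.linalg.norm(v)/2,np.degrees(np.arctan2(v[1],v[0])))
E
```

```text
(array([638.6, -88.1]), np.float64(48.18), np.float64(4.7))
(array([636.6, -88.2]), np.float64(11.58), np.float64(2.1))
(array([637.4, -87.6]), np.float64(45.81), np.float64(2.2))
[636.7 -87.5] 97.98834497915304 113.20547993790315
[636.1 -87. ] 96.51199572870752 -66.64279440282229
```

```bash
python3 -c "
from h import *
print(workorder.finish_job()); print(ctrl.sense()['time_s'])"
```

```text
the job is handed in; nothing more can be done
None
the job is handed in; nothing more can be done
```

The cap is unlocked and the job is handed in at about 13.5 s. I lifted the grey T-key from its stand and seated it in the hexagonal cap. I then turned the cap anticlockwise past a quarter turn, let go and moved the arm clear.

**Key:** It stands upright in the cap. The bar's centre is within about 1 mm of the cap axis in both cameras. The tool height at seating was 101.8 mm against 101.7 mm expected. The tool force read about zero after release.

**Cap turn:** The top camera gives about 94° of turn and the scene camera about 97°. The scene fit was poor (worst corner 4.7 mm off), so I trust the 94° more. It also agrees with the gripper's 102.5° less the 5° play and a few degrees of slack. The twisting moment never rose towards the hard stop.

**Other things:** The masher is still in its stand, and the four orange look-alikes are where they were.

**Disagreements:** At the start, the two cameras differed by 5 mm on the key's position along x. I grasped between the two readings. The key then sat about 2 mm off along the bar, which gave side forces of about 10 N or less while turning.

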